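# Free the jib of the scenery crane

### The job

Swing the vise's crank clockwise until its jaw firmly clamps the foot of the scenery crane, then screw the crane's knurled end cap clockwise until it bottoms out and back it off a quarter turn, so that the jib can swing. Finish with the gripper still holding the cap at that setting (do not let go), the crane still clamped upright in the vise, and the other things on the table left alone.

Things in the scene. Friction and masses are not known exactly. Their poses are not given: they have to be found in the camera images.
- vise: Small grey machine vise fixed to the table, 84 (x) by 250 (y) mm. Origin: on the table, under the middle of the closed work space; z up. Its flat bed is 18 mm above the table. The fixed jaw's face is at y = -22 mm and looks along +y; the moving jaw slides along y; the crank stands at the +y end. The jaws' tops are 46 mm above the table.
- jaw: The vise's moving jaw, a grey block 80 by 34 by 28 mm with a steel face plate on a rubber backing that yields up to 3 mm (30 N per mm). Origin: bottom middle of its unloaded clamping face, which looks along the vise's -y. It runs 7 mm towards the fixed jaw per radian of crank.
- crank_pivot (a point): Point on the crank's vertical turning axis, at the vise's +y end (130 mm along the vise's y from its origin), at the height of the knob's middle (87 mm above the table).
- crank_knob (a point): Centre of the crank's upright black revolving knob, 16 mm across, 44 mm tall (65 to 109 mm above the table), 70 mm from the pivot axis. The steel crank arm lies below it (top 60 mm above the table).
- crank (a joint): Angle of the crank, rad; grows as it turns clockwise seen from above, closing the jaw. Starts at 0 to 0.4; the jaw meets the crane's foot squarely (pushed against the fixed jaw) at about 1.7. Swinging it takes about 7 to 8 N at the knob; past that angle the jaw's rubber backing is squeezed and the force climbs by about 2 N per 0.1 rad to a hard stop near 2.15. About 2.0 (13 to 15 N at the knob) clamps firmly. It is self-locking: it stays when let go.
- crane: Loose scenery crane of grey plastic, about 0.3 to 0.5 kg, standing on the vise's bed between the jaws. Origin: centre of its foot's underside. Foot 60 (x) by 44 (y, the clamped width) by 26 mm tall; column 26 mm across; black jib along -y, 88 mm long, its top 68 mm above the origin; a steel shoulder 24 mm across reaches up to 80 mm, where the cap bottoms out. The vise's jaw squares it up and slides it against the fixed jaw.
- end_cap: The knurled aluminium end cap on the crane's top stud: a round cap 34 mm across and 30 mm tall. Origin: on its axis at its lower rim (80 mm above the crane's origin when home); this entry does not turn with the cap. Nothing within 12 mm below its rim is wider than the cap.
- cap_center (a point): Centre of the end cap, half-way up (15 mm above its rim, about 113 mm above the table when home); turns with the cap: x points along the dark mark on the cap's top.
- cap_turn (a joint): Turn of the cap on its thread relative to the crane, rad: 0 = bottomed out, grows as it is unscrewed (counter-clockwise from above). Starts between 2.1 and 3.1; it is captive on the thread (stops at 4.5). One full turn lifts it 4 mm. Turning takes about 0.07 N m, until the hard stop at 0; forced further it slips in the fingers.
- figure_a: bystander: painted game figure, 46 mm tall on a 32 mm round base; origin under its base
- figure_b: bystander: another such figure
- tape_measure: bystander: yellow tape measure, 60 by 34 by 60 mm; origin under its middle
- token_tub: bystander: blue round tub, 60 mm across, 30 mm tall; origin under its middle
- die_a: bystander: white die, 22 mm; origin under its middle
- screwdriver: bystander: screwdriver lying flat; origin at its middle
- drink_cup: bystander: clear empty cup, 84 mm across, 120 mm tall; origin under its middle
Mind the look-alikes: they are no part of the job. Leave any green or orange look-alike of the crane alone.

How it is judged:
On the way, in this order (a step that is already met when the one before it is completed fails the run):
1. the vise jaw clamps the crane's foot (contact force between jaw and crane above 12 N and angle between crane's own z axis and vertical below 0.1 rad and z of crane in the frame of vise between 0.014 and 0.022 m and x of crane in the frame of vise between -0.025 and 0.025 m), for 0.3 s.
2. the cap is screwed down until it bottoms out, the crane clamped (value of joint cap_turn below 0.08 rad and contact force between jaw and crane above 12 N and angle between crane's own z axis and vertical below 0.1 rad), for 0.1 s.
3. the cap is backed off a quarter turn and held (value of joint cap_turn between 1.22 and 1.92 rad and contact force between the fingers and end_cap above 3 N and contact force between jaw and crane above 12 N and angle between crane's own z axis and vertical below 0.1 rad), for 0.3 s.
At the end, for the whole second after the job is handed in: The cap is backed off a quarter turn from bottom (1.22 to 1.92 rad, that is 90 degrees give or take 20), still, and gripped by the fingers (over 3 N); the crane stands upright (within 0.1 rad) on the vise's bed, within 25 mm of its middle, the jaw pressing on it with over 12 N (all of step 3 and velocity of joint cap_turn between -0.1 and 0.1 rad/s and z of crane in the frame of vise between 0.014 and 0.022 m and x of crane in the frame of vise between -0.025 and 0.025 m and linear speed of crane below 0.02 m/s); the arm keeps its last pose, push and grip.
It fails at once if a bystander is moved by more than 30 mm (distance of any of figure_a, figure_b, tape_measure, token_tub, die_a, screwdriver, drink_cup from where it was at the start of the episode above 0.03 m).
It also fails if it takes over 69 s, if anything falls off the work surface, if the arm or the gripper's body presses on something with over 40 N, if the wrist force passes 120 N, or if a joint passes its speed limit or range.

### The arm

A 7-joint arm with a two-finger parallel gripper is mounted at the origin on the work surface. World frame = base frame: x ahead of the robot, y to its left, z up, the work surface at z = 0. Lengths are in m, angles in rad, forces in N, time in s.
With the tool pointing down it reaches from about 0.4 to 0.875 m from the base axis. Payload 4.4 kg.
Tool frame: the origin (TCP) lies at the very end of the fingers, on their centre line; the grasp point (between the pads) lies 19 mm behind it; z points along the fingers, y is the direction in which the jaws open and shut (so a half turn about z gives the same grasp; the last joint's range is limited). The gripper opens to 85 mm and grips with 20 to 120 N. Pads are 22 mm wide; open, the fingers measure 114 mm over their backs; the gripper's body (76 mm by 85 mm) begins 54 mm behind the grasp point. The pads swing forward as they close: fully open they stand 13 mm farther back than shut.
Start: joints at [-1.364, 0.628, 0.038, 1.517, -0.027, 0.996, -0.02], TCP at [0.175, 0.626, 0.231] pointing down, gripper open.
Joint ranges: [-3.06, 3.06], [-0.37, 2.12], [-1.25, 1.32], [0.18, 2.47], [-1.1, 4.24], [0.23, 1.98], [-2.94, 2.94]. Speed limits (rad/s): [2.57, 2.57, 3.14, 3.14, 3.14, 3.14, 3.14].

### API

Orientations are given as [roll, pitch, yaw] about the fixed x, y, z axes, in that order (R = Rz(yaw) Ry(pitch) Rx(roll)).
In Python, from bench import robot gives the robot as it stands.
- The arm moves only by the shell command python3 -m creep 'ROWS' [FORCE]. ROWS is JSON, a list of rows, each a list of 7 numbers: the shift along the tool's x, y, z in cm, then the turn, a rotation vector about the tool's x, y, z in degrees, then the closure, from -1 (fully open) to 1 (shut). In form: [[tx, ty, tz, rx, ry, rz, jaw], ...]. A call has 1 to 12 rows; each row is the pose to reach, as a shift and turn from the pose commanded when the call began, along the tool's axes at that moment; what a row does not reach only later rows make up. A row lasts 1/10 s, in which the tool goes at most 50 mm and 8.59 degrees, less where a joint would pass 70% of its speed; a pose out of reach is approached as far as the arm can. A call with a gripper value outside its range is refused whole. The fingers move at their own pace and stop on an object; FORCE is the grip in N (left out, the last holds). Time passes only in rows, so rows that repeat a pose let the fingers close. It gives the time, the measured TCP pose, the force and the opening at its end, in the units of the state.
- robot.get_obs(): the state, without advancing time (a new reading comes with each control period).
- robot.get_image(name): name is "scene" or "top" or "wrist"; returns a dict with "color" (420x560x3 uint8, red, green, blue), "range_z" (420x560 float32, m along the optical axis (not along the pixel's ray), 0 where there is no reading), "mtx" (3x3 intrinsics, pixels), "rvec" (rotation vector, rad) and "tvec" (3), from world to camera coordinates, as OpenCV has them; the wrist camera has in their place "T_tool_cam" (4x4, takes a point from camera to tool coordinates, whose origin is the TCP and whose axes are the flange's). Camera axes: x right, y down, z forward; pixel columns grow to the right and rows downward; lengths in m; the calibration is good to about 2 mm. A picture is of the moment at which its call begins: read the wrist's pose just before it.
- robot.finish_job(): hands the job in, once; it reports no verdict.
The state is a dict: "t": time; "joint_positions": joint angles; "dq": joint speeds; "effort": joint torques, N m; "tcp_pos": TCP position; "ee_rot": TCP orientation; "ft_force": force on the tool from outside, world axes, zero at the start; "ft_torque": the same for the moment, N m; "grip_width": finger opening in m.
Only numpy, scipy, OpenCV 4.12 (cv2) and the standard library are available. Lean on these libraries where they do the work, as an engineer would, in place of code of your own. Each camera call takes 0.05 s, during which the arm holds its last target. There are 200 camera calls.

## Working session

There is one attempt and no reset: what is moved stays moved. The work goes in short steps, Python scripts to look and compute and a shell command to move; the robot and the scene stay as the last step left them, time stands still between calls to the robot, and variables do not carry over. Pictures are saved under pics/ and viewed, about 8 in all and at most 12, crops included, and the job is handed in when it is done.

```bash
ls; mkdir -p pics
python3 - <<'E'
from bench import robot
import cv2,numpy as np
o=robot.get_obs();print({k:np.round(v,3) for k,v in o.items()})
for n in("scene","top"):
    im=robot.get_image(n);cv2.imwrite(f"pics/{n}0.png",im["color"][...,::-1]);np.savez(f"{n}0.npz",**im)
    print(n,im["mtx"],im["rvec"],im["tvec"])
E
```

```text
pics
{'t': np.float64(0.0), 'joint_positions': array([-1.364,  0.629,  0.038,  1.518, -0.027,  0.996, -0.02 ]), 'dq': array([ 0.   , -0.   , -0.   , -0.001, -0.   ,  0.002,  0.   ]), 'effort': array([-0.0000e+00, -5.6341e+01,  1.2260e+00, -1.9344e+01,  1.1000e-02,
        1.1000e-02,  0.0000e+00]), 'tcp_pos': array([0.175, 0.625, 0.23 ]), 'ee_rot': array([-3.14 ,  0.   ,  2.869]), 'ft_force': array([-0.138,  0.429,  0.066]), 'ft_torque': array([-0.025, -0.009,  0.009]), 'grip_width': np.float64(0.086)}
scene [[435.48479391   0.         278.14690636]
 [  0.         435.48479391 204.4070597 ]
 [  0.           0.           1.        ]] [ 2.09549055  0.89390497 -0.41441942] [-0.37202385 -0.17378401  1.45438459]
top [[521.84928969   0.         272.50362438]
 [  0.         521.84928969 212.84211985]
 [  0.           0.           1.        ]] [ 2.12929844 -2.18555382  0.10986263] [0.03086748 0.55401116 1.25660803]
```

View pics/top0.png

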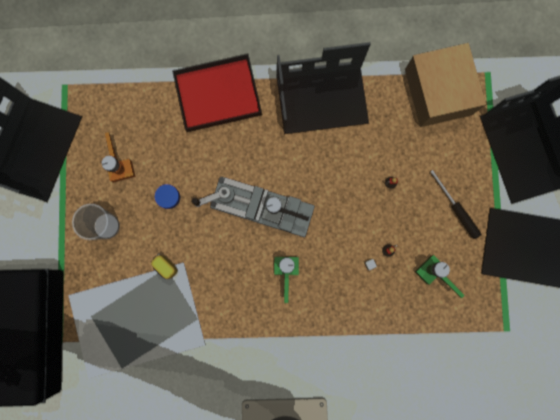

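View pics/scene0.png

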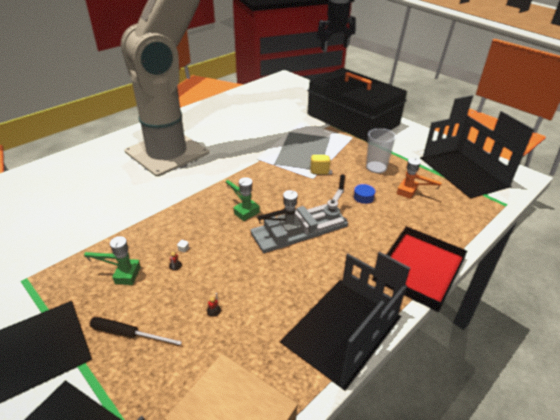

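The top view shows the vise at about (262,207). The knob is dark, at (196,202), the crank pivot is at (225,194), and the cap of the clamped grey crane is at (274,205). The look-alikes are green at (287,266) and (440,270), and orange at (110,163). Only the crane at (274,205) is grey, has a black jib and stands in the vise. I'll check it in an enlarged crop.

```bash
cat > h.py <<'E'
import numpy as np,cv2
def load(n): return dict(np.load(n))
def ray(im,uv,z):
    R=cv2.Rodrigues(im["rvec"])[0];c=-R.T@im["tvec"].ravel()
    d=R.T@np.linalg.inv(im["mtx"])@np.array([*uv,1.]);return c+d*(z-c[2])/d[2]
def cloud(im):
    R=cv2.Rodrigues(im["rvec"])[0];Z=im["range_z"];v,u=np.indices(Z.shape)
    K=im["mtx"];P=np.stack([(u-K[0,2])/K[0,0]*Z,(v-K[1,2])/K[1,1]*Z,Z],-1)-im["tvec"].ravel()
    W=P@R;W[Z==0]=np.nan;return W
E
python3 - <<'E'
from h import *
im=load("top0.npz");W=cloud(im);c=im["color"]
cr=cv2.resize(c[165:255,175:335],None,fx=5,fy=5,interpolation=cv2.INTER_CUBIC);cv2.imwrite("pics/crop1.png",cr[...,::-1])
z=W[165:255,175:335,2];sub=W[165:255,175:335]
for lo,hi in((.11,.16),(.085,.108),(.04,.052),(.053,.07)):
    m=((z>lo)&(z<hi)).astype(np.uint8);n,l,s,ce=cv2.connectedComponentsWithStats(m)
    for i in range(1,n):
        if s[i,4]>15:
            p=sub[l==i];print(lo,s[i],np.round(ce[i]+[175,165],1),np.round(np.median(p,0),4))
    
m=((z>.036)&(z<.05)); pts=sub[m][:,:2]
print(cv2.minAreaRect(pts.astype(np.float32)*1000))
E
```

```text
0.11 [ 91  32  15  16 190] [273.2 204.5] [0.5625 0.0136 0.13  ]
0.085 [17 32  7  8 27] [195.5 201. ] [0.5789 0.1952 0.1056]
0.085 [105  43  29  13  87] [294.  213.3] [ 0.5462 -0.0347  0.0875]
0.04 [46 20 13 17 57] [227.6 193.9] [0.6002 0.1249 0.0419]
0.04 [ 70  21  23  34 426] [256.2 202.8] [0.5783 0.0554 0.0466]
0.04 [101  31  25  16 209] [291.  203.3] [ 0.5754 -0.0315  0.0462]
0.04 [ 87  41  20  17 161] [271.2 215.6] [0.5459 0.0203 0.0448]
0.04 [105  48  16  19 199] [286.9 222. ] [ 0.5295 -0.0183  0.046 ]
0.053 [ 20  22  35  20 225] [214.7 195.9] [0.5956 0.154  0.0636]
((590.1388549804688, 100.0335464477539), (296.0408630371094, 85.25896453857422), 73.08757781982422)
```

View pics/crop1.png

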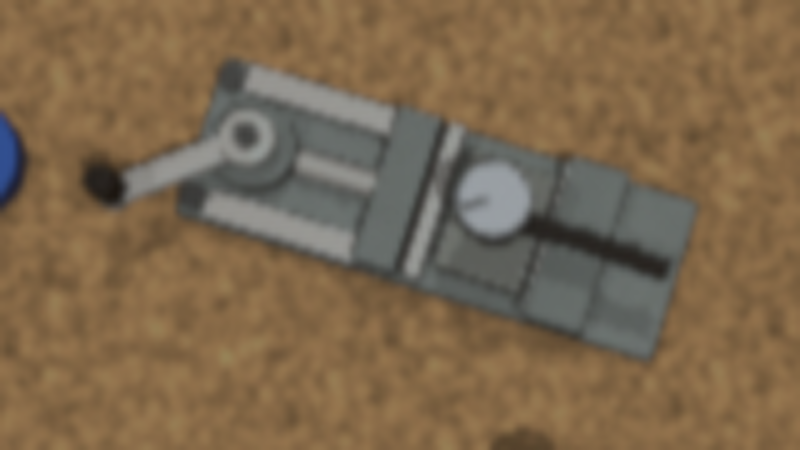

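The crop shows the grey crane with its black jib running right and down, and the cap with its mark at crop (493,200). The jaw plate is at (435,200), the pivot at (245,137) and the knob at (102,180), so this is the right crane.

```bash
cat >> h.py <<'E'
from scipy.spatial.transform import Rotation as Ro
def shift(o,tgt):
    return np.round(Ro.from_euler("xyz",o["ee_rot"]).inv().apply(np.array(tgt)-o["tcp_pos"])*100,2)
E
python3 - <<'E'
from h import *
from bench import robot
im=load("top0.npz");f=lambda p,z:np.round(ray(im,(175+(p[0]-2)/5,165+(p[1]-2)/5),z),4)
piv=f((245,137),.068);print("piv",piv,f((245,137),.06)); kn=f((100,178),.107);print("knob",kn,np.linalg.norm((kn-piv)[:2]),np.degrees(np.arctan2(*(kn-piv)[1::-1])))
for a,z in(((225,60),.018),((697,205),.046),((650,357),.046),((180,212),.018)):print(f(a,z))
print("jib",f((530,228),.086),f((665,268),.086),"cap",f((493,200),.13))
o=robot.get_obs();print(shift(o,[kn[0],kn[1],.19]))
E
```

```text
piv [0.6042 0.1327 0.068 ] [0.6055 0.1335 0.06  ]
knob [0.5806 0.1967 0.107 ] 0.06821260880511754 110.24145247429324
[0.6516 0.1474 0.018 ]
[ 0.5681 -0.0855  0.046 ]
[ 0.4944 -0.0602  0.046 ]
[0.575 0.171 0.018]
jib [ 0.5542 -0.0034  0.086 ] [ 0.5335 -0.0666  0.086 ] cap [0.5623 0.0133 0.13  ]
[-50.62 -30.35   4.1 ]
```

```bash
python3 -m creep '[[-50.6,-30.35,4.1,0,0,0,0],[-50.6,-30.35,4.1,0,0,0,0],[-50.6,-30.35,4.1,0,0,0,0],[-50.6,-30.35,4.1,0,0,0,0],[-50.6,-30.35,4.1,0,0,0,0],[-50.6,-30.35,4.1,0,0,0,0],[-50.6,-30.35,4.1,0,0,0,0],[-50.6,-30.35,4.1,0,0,0,0],[-50.6,-30.35,4.1,0,0,0,0],[-50.6,-30.35,4.1,0,0,0,0],[-50.6,-30.35,4.1,0,0,0,0],[-50.6,-30.35,4.1,0,0,0,0]]' 40
python3 -m creep '[[0,0,0,0,0,0,0],[0,0,0,0,0,0,0],[0,0,0,0,0,0,0]]'
python3 - <<'E'
from h import *
from bench import robot
o=robot.get_obs();print(o["tcp_pos"],o["ee_rot"],o["joint_positions"],o["grip_width"],shift(o,[.5806,.1967,.19]))
im=robot.get_image("wrist");print(im["T_tool_cam"].round(3),im["mtx"].round(1));np.savez("w1.npz",**im);cv2.imwrite("pics/w1.png",im["color"][...,::-1])
E
```

```text
t: 1.3
tcp_pos: [0.5822, 0.1943, 0.1898]
ee_rot: [-3.14, 0.0, 2.867]
ft_force: [0.7, 0.5, -0.5]
grip_width: 0.0427
t: 1.6
tcp_pos: [0.5795, 0.1988, 0.1899]
ee_rot: [3.141, -0.002, 2.871]
ft_force: [-0.1, 1.3, -0.7]
grip_width: 0.0426
[0.57947767 0.1987975  0.18994658] [ 3.14118506e+00 -1.69578891e-03  2.87050603e+00] [-0.3921833   0.61994394  0.02685307  1.67006799 -0.02249175  0.85299159
  0.94419696] 0.04258789599629131 [-0.16 -0.17 -0.01]
[[ 0.001 -0.954 -0.301  0.077]
 [ 1.     0.001  0.    -0.001]
 [-0.    -0.301  0.954 -0.143]
 [ 0.     0.     0.     1.   ]] [[372.8   0.  270.4]
 [  0.  372.8 210.3]
 [  0.    0.    1. ]]
```

View pics/w1.png

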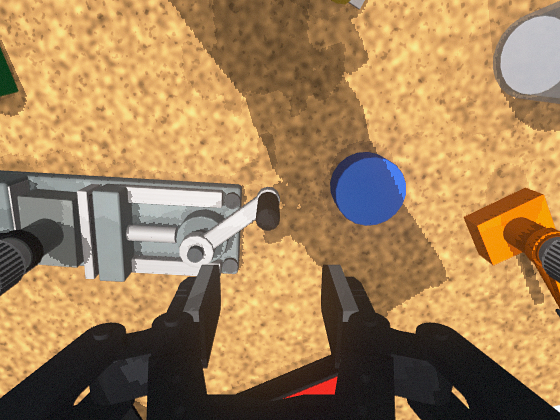

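The wrist view shows the knob at about (269,210), with its top face near (268,218), centred between the fingers. The pivot ring is at (196,249) and the blue tub at (368,188).

```bash
cat >> h.py <<'E'
def wray(im,o,uv,z):
    T=im["T_tool_cam"];R=Ro.from_euler("xyz",o["ee_rot"]).as_matrix()
    c=R@T[:3,3]+o["tcp_pos"];d=R@T[:3,:3]@np.linalg.inv(im["mtx"])@np.array([*uv,1.]);return np.round(c+d*(z-c[2])/d[2],4)
E
python3 - <<'E'
from h import *
from bench import robot
o=robot.get_obs();im=load("w1.npz")
g=cv2.cvtColor(im["color"],cv2.COLOR_RGB2GRAY)[180:240,245:295]
n,l,s,c=cv2.connectedComponentsWithStats((g<50).astype(np.uint8));i=1+s[1:,4].argmax();print(s[i]+[245,180,0,0,0],c[i]+[245,180])
c=c[i]+[245,180];k=wray(im,o,c,.087);p=wray(im,o,(196,249),.068);print("knob mid",k,"top",wray(im,o,(268,219),.109),"piv",p,np.linalg.norm((k-p)[:2]))
print(shift(o,[k[0],k[1],.070]))
E
```

```text
[258 192  12  14  24] [262.16666667 196.41666667]
knob mid [0.5689 0.1956 0.087 ] top [0.5785 0.1972 0.109 ] piv [0.6006 0.1332 0.068 ] 0.06999035647858926
[ 0.9  -0.63 12.02]
```

```bash
python3 -m creep '[[0,-0.1,4,0,0,0,0],[0,-0.1,8,0,0,0,0],[0,-0.1,11,0,0,0,0],[0,-0.1,12,0,0,0,0],[0,-0.1,12,0,0,0,0],[0,-0.1,12,0,0,0,1],[0,-0.1,12,0,0,0,1],[0,-0.1,12,0,0,0,1],[0,-0.1,12,0,0,0,1],[0,-0.1,12,0,0,0,1],[0,-0.1,12,0,0,0,1]]' 50
python3 - <<'E'
from h import *
from bench import robot
o=robot.get_obs();p0=o["tcp_pos"];print(p0,o["ee_rot"],o["ft_force"],o["grip_width"])
P=np.array([.6025,.133])
d=p0[:2]-P;a0=np.arctan2(d[1],d[0]);print(np.linalg.norm(d),np.degrees(a0))
for da in np.arange(0,2.01,.1):
    a=a0-da;t=P+.07*np.array([np.cos(a),np.sin(a)]);print(round(da,2),shift(o,[*(t),p0[2]])[:2],t.round(4))
E
```

```text
t: 2.75
tcp_pos: [0.5813, 0.1966, 0.0722]
ee_rot: [3.14, 0.002, 2.869]
ft_force: [-1.9, -1.1, 7.2]
grip_width: 0.0144
[0.58125386 0.19656838 0.07219912] [3.14015300e+00 2.01890281e-03 2.86854436e+00] [-1.87280986 -1.09656885  7.2172968 ] 0.014396528311824523
0.06702489872109775 108.4809136097913
0.0 [0.17 0.25] [0.5803 0.1994]
0.1 [-0.43  0.61] [0.587  0.2013]
0.2 [-1.06  0.91] [0.5939 0.2025]
0.3 [-1.72  1.15] [0.6009 0.203 ]
0.4 [-2.4   1.32] [0.6079 0.2028]
0.5 [-3.09  1.42] [0.6149 0.2019]
0.6 [-3.79  1.45] [0.6217 0.2003]
0.7 [-4.49  1.41] [0.6283 0.1981]
0.8 [-5.18  1.31] [0.6347 0.1952]
0.9 [-5.86  1.13] [0.6407 0.1917]
1.0 [-6.51  0.89] [0.6464 0.1875]
1.1 [-7.14  0.58] [0.6516 0.1829]
1.2 [-7.74  0.21] [0.6563 0.1777]
1.3 [-8.29 -0.21] [0.6605 0.1721]
1.4 [-8.8  -0.69] [0.6642 0.1662]
1.5 [-9.26 -1.22] [0.6672 0.1598]
1.6 [-9.67 -1.79] [0.6695 0.1532]
1.7 [-10.01  -2.4 ] [0.6712 0.1465]
1.8 [-10.3   -3.04] [0.6722 0.1395]
1.9 [-10.51  -3.71] [0.6725 0.1325]
2.0 [-10.66  -4.39] [0.6721 0.1255]
```

```bash
python3 -m creep '[[-0.3,0.25,-0.2,0,0,0,1],[-0.6,0.45,-0.2,0,0,0,1],[-0.9,0.6,-0.2,0,0,0,1],[-1.2,0.75,-0.2,0,0,0,1],[-1.5,0.85,-0.2,0,0,0,1],[-1.8,0.95,-0.2,0,0,0,1],[-2.1,1.05,-0.2,0,0,0,1],[-2.4,1.1,-0.2,0,0,0,1],[-2.7,1.17,-0.2,0,0,0,1],[-3.1,1.22,-0.2,0,0,0,1]]'
python3 -m creep '[[0,0,0,0,0,0,1],[0,0,0,0,0,0,1]]'
python3 - <<'E'
from h import *
from bench import robot
o=robot.get_obs();p0=o["tcp_pos"];print(p0,o["ee_rot"],o["ft_force"],o["grip_width"])
R=Ro.from_euler("xyz",o["ee_rot"]);print("f tool",R.inv().apply(o["ft_force"]))
d=p0[:2]-[.6025,.133];print(np.linalg.norm(d),np.degrees(np.arctan2(d[1],d[0])))
im=robot.get_image("wrist");np.savez("w2.npz",**im);cv2.imwrite("pics/w2.png",im["color"][...,::-1])
E
```

```text
t: 3.75
tcp_pos: [0.61, 0.2008, 0.0723]
ee_rot: [-3.14, -0.007, 2.87]
ft_force: [-7.3, 0.5, 3.5]
grip_width: 0.0145
t: 3.95
tcp_pos: [0.6109, 0.2008, 0.0723]
ee_rot: [-3.141, -0.005, 2.87]
ft_force: [-6.7, -0.7, 2.9]
grip_width: 0.0147
[0.61093337 0.20075125 0.07232925] [-3.14076952 -0.00483271  2.86952755] [-6.67716276 -0.67772195  2.87503672] 0.014686286432211582
f tool [ 6.2632664  -2.44942971 -2.84278627]
0.06827410428750363 82.90457441211844
```

View pics/w2.png

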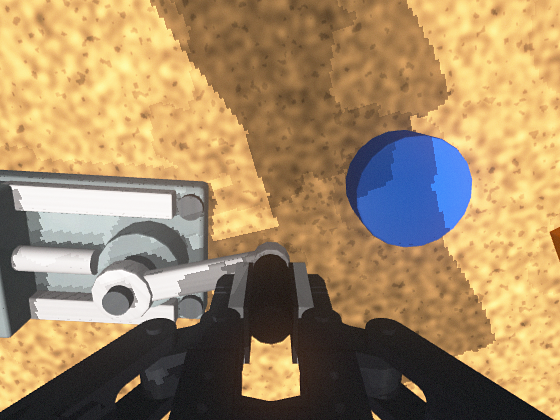

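The knob is held between the fingers at (270,290) and the crank is turning. The tangential force is about 7 N, as expected.

```bash
cat > arc.py <<'E'
from h import *
from bench import robot
import sys
o=robot.get_obs();p0=o["tcp_pos"];P=np.array([.6025,.133]);d=p0[:2]-P;a0=np.arctan2(d[1],d[0]);r=np.linalg.norm(d)
f=o["ft_force"][:2];u=d/r;print("r",r.round(4),"deg",np.degrees(a0).round(1),"Frad",f@u,"Ftan(resist)",f@np.array([-u[1],u[0]]),"fz",o["ft_force"][2],"w",o["grip_width"])
for da in np.arange(.1,float(sys.argv[1])+.01,.1):
    a=a0-da;t=P+.0683*np.array([np.cos(a),np.sin(a)]);print(round(da,2),shift(o,[*t,p0[2]])[:2])
E
python3 arc.py 1.1
```

```text
r 0.0683 deg 82.9 Frad -0.6706095804986292 Ftan(resist) 6.011324063724965 fz 1.9393387424500754 w 0.014743621846124022
0.1 [-0.68  0.07]
0.2 [-1.36  0.07]
0.3 [-2.04 -0.  ]
0.4 [-2.71 -0.14]
0.5 [-3.36 -0.34]
0.6 [-3.99 -0.61]
0.7 [-4.59 -0.94]
0.8 [-5.15 -1.32]
0.9 [-5.67 -1.76]
1.0 [-6.15 -2.25]
1.1 [-6.57 -2.79]
```

```bash
python3 -m creep '[[-0.68,0.07,0,0,0,0,1],[-1.36,0.07,0,0,0,0,1],[-2.04,0,0,0,0,0,1],[-2.7,-0.14,0,0,0,0,1],[-3.36,-0.34,0,0,0,0,1],[-4,-0.6,0,0,0,0,1],[-4.6,-0.94,0,0,0,0,1],[-5.15,-1.32,0,0,0,0,1],[-5.4,-1.54,0,0,0,0,1],[-5.4,-1.54,0,0,0,0,1],[-5.4,-1.54,0,0,0,0,1]]'; python3 arc.py 0.8
```

```text
t: 5.1
tcp_pos: [0.6602, 0.1748, 0.0725]
ee_rot: [3.137, -0.003, 2.871]
ft_force: [-1.0, 6.1, -0.1]
grip_width: 0.015
r 0.0712 deg 35.9 Frad 2.7607115069420876 Ftan(resist) 5.572102200807468 fz -0.11357488689226142 w 0.014977742497417474
0.1 [-0.33 -0.68]
0.2 [-0.79 -1.18]
0.3 [-1.21 -1.72]
0.4 [-1.56 -2.31]
0.5 [-1.86 -2.92]
0.6 [-2.09 -3.57]
0.7 [-2.26 -4.23]
0.8 [-2.36 -4.9 ]
```

```bash
python3 -m creep '[[-0.55,-0.6,0,0,0,0,1],[-1.05,-1.1,0,0,0,0,1],[-1.5,-1.62,0,0,0,0,1],[-1.87,-2.2,0,0,0,0,1],[-1.87,-2.2,0,0,0,0,1],[-1.87,-2.2,0,0,0,0,1]]'; python3 arc.py 0.5
```

```text
t: 5.7
tcp_pos: [0.673, 0.1497, 0.0725]
ee_rot: [3.135, -0.002, 2.871]
ft_force: [-2.0, 7.1, -2.5]
grip_width: 0.0147
r 0.0725 deg 13.3 Frad -0.35040114231906394 Ftan(resist) 7.384492981318109 fz -2.467494476936465 w 0.014670830270545814
0.1 [ 0.07 -0.82]
0.2 [-0.17 -1.46]
0.3 [-0.34 -2.12]
0.4 [-0.44 -2.79]
0.5 [-0.48 -3.47]
```

```bash
python3 -m creep '[[-0.2,-0.4,0,0,0,0,1],[-0.35,-0.75,0,0,0,0,1],[-0.48,-1.08,0,0,0,0,1],[-0.59,-1.42,0,0,0,0,1],[-0.59,-1.42,0,0,0,0,1],[-0.59,-1.42,0,0,0,0,1]]'; python3 arc.py 0.4
```

```text
t: 6.3
tcp_pos: [0.6752, 0.1378, 0.0726]
ee_rot: [3.131, -0.001, 2.873]
ft_force: [-0.2, 11.5, -3.2]
grip_width: 0.0145
r 0.0729 deg 3.8 Frad 0.5174396933205032 Ftan(resist) 11.523578720182117 fz -3.1782988537226347 w 0.014475913063949178
0.1 [ 0.24 -0.81]
0.2 [ 0.12 -1.48]
0.3 [ 0.06 -2.16]
0.4 [ 0.07 -2.84]
```

```bash
python3 -m creep '[[-0.1,-0.3,0,0,0,0,1],[-0.18,-0.6,0,0,0,0,1],[-0.24,-0.9,0,0,0,0,1],[-0.24,-0.9,0,0,0,0,1],[-0.24,-0.9,0,0,0,0,1],[-0.24,-0.9,0,0,0,0,1]]'; python3 arc.py 0.2
```

```text
t: 6.9
tcp_pos: [0.6756, 0.13, 0.0726]
ee_rot: [3.129, -0.001, 2.874]
ft_force: [1.9, 14.5, -3.7]
grip_width: 0.0143
r 0.0732 deg -2.4 Frad 1.3235605608311767 Ftan(resist) 14.591356656462036 fz -3.684879513007342 w 0.014313659115985682
0.1 [ 0.35 -0.78]
0.2 [ 0.3  -1.46]
```

The clamp force is about 14.6 N at the knob. I'll release it, rise, and move above the cap with the wrist unwound.

```bash
python3 -m creep '[[0,0,0,0,0,0,0],[0,0,0,0,0,0,0],[0,0,0,0,0,0,0],[0,0,0,0,0,0,0],[0,0,-4,0,0,0,0],[0,0,-8,0,0,0,0],[0,0,-12,0,0,0,0],[0,0,-14,0,0,0,0],[0,0,-14,0,0,0,0]]'
python3 - <<'E'
from h import *
from bench import robot
o=robot.get_obs();print(o["tcp_pos"],o["joint_positions"],o["ft_force"],shift(o,[.562,.012,.21]))
E
```

```text
t: 7.8
tcp_pos: [0.6777, 0.1184, 0.2167]
ee_rot: [3.139, 0.007, 2.867]
ft_force: [0.0, -0.1, 0.0]
grip_width: 0.0427
[0.67774364 0.1184425  0.21673864] [-0.22212979  0.69583786  0.01370409  1.42227444 -0.00857343  1.01588734
  1.08917789] [ 0.03273069 -0.07468904  0.01494388] [  8.26 -13.38   0.58]
```

```bash
python3 -m creep '[[2,-4,0,0,0,-8,-0.5],[4,-8,0,0,0,-16,-0.5],[6,-11,0,0,0,-24,-0.5],[8.3,-13.4,0,0,0,-32,-0.5],[8.3,-13.4,0.5,0,0,-40,-0.5],[8.3,-13.4,0.5,0,0,-48,-0.5],[8.3,-13.4,0.5,0,0,-56,-0.5],[8.3,-13.4,0.5,0,0,-64,-0.5],[8.3,-13.4,0.5,0,0,-72,-0.5],[8.3,-13.4,0.5,0,0,-80,-0.5],[8.3,-13.4,0.5,0,0,-88,-0.5],[8.3,-13.4,0.5,0,0,-90,-0.5]]'
python3 -m creep '[[0,0,0,0,0,-8,-0.5],[0,0,0,0,0,-16,-0.5],[0,0,0,0,0,-24,-0.5],[0,0,0,0,0,-32,-0.5],[0,0,0,0,0,-40,-0.5],[0,0,0,0,0,-48,-0.5],[0,0,0,0,0,-56,-0.5],[0,0,0,0,0,-64,-0.5],[0,0,0,0,0,-72,-0.5],[0,0,0,0,0,-80,-0.5],[0,0,0,0,0,-80,-0.5],[0,0,0,0,0,-80,-0.5]]'
python3 - <<'E'
from h import *
from bench import robot
o=robot.get_obs();print(o["tcp_pos"],o["ee_rot"],o["joint_positions"],shift(o,[.562,.012,.21]))
im=robot.get_image("wrist");np.savez("w3.npz",**im);cv2.imwrite("pics/w3.png",im["color"][...,::-1])
t=robot.get_image("top");np.savez("t3.npz",**t)
E
```

```text
t: 9.0
tcp_pos: [0.5583, 0.0119, 0.2062]
ee_rot: [3.14, -0.001, -1.843]
ft_force: [0.3, 0.0, -0.5]
grip_width: 0.064
t: 10.2
tcp_pos: [0.5071, 0.0653, 0.1351]
ee_rot: [3.134, -0.068, -0.497]
ft_force: [0.1, -0.2, -0.4]
grip_width: 0.064
[0.50712629 0.06526065 0.13510968] [ 3.13435337 -0.06761581 -0.49720077] [ 0.51640729  0.8941344  -1.24462935  2.02151486  1.09352135  1.06938161
  2.9396066 ] [ 7.85  2.11 -6.96]
```

View pics/w3.png

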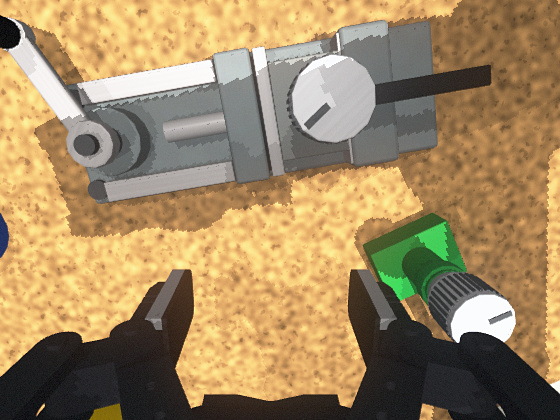

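The wrist turn ran into the joint-7 limit, because its sign is opposite to what I assumed, and that pulled the arm down. Nothing was touched. The view shows the clamped crane's cap at (335,97), with the jaw plate closed up against the foot. I'll back out upward and unwind.

```bash
python3 -m creep '[[0,0,-3,0,0,0,-0.5],[0,0,-6,0,0,0,-0.5],[0,0,-6,0,0,8,-0.5],[0,0,-6,0,0,16,-0.5]]'
python3 - <<'E'
from h import *
from bench import robot
o=robot.get_obs();print(o["tcp_pos"],o["ee_rot"],o["joint_positions"])
E
```

```text
t: 10.7
tcp_pos: [0.5094, 0.066, 0.1991]
ee_rot: [-3.122, -0.072, -0.791]
ft_force: [-0.3, 0.3, 0.3]
grip_width: 0.0639
[0.50936537 0.06598529 0.19910967] [-3.12249432 -0.07237165 -0.79095784] [ 0.52689058  0.73773455 -1.21181855  1.96389834  0.90174879  1.04875967
  2.81477077]
```

```bash
cat > rel.py <<'E'
from h import *
from bench import robot
import sys
x,y,z,yaw=map(float,sys.argv[1:5]);o=robot.get_obs();R=Ro.from_euler("xyz",o["ee_rot"]);T=Ro.from_euler("xyz",[np.pi,0,yaw])
print("shift",shift(o,[x,y,z]),"rotvec",np.degrees((R.inv()*T).as_rotvec()).round(1))
E
python3 rel.py .562 .012 .21 -1.85
```

```text
shift [ 7.6   0.04 -0.54] rotvec [-3.2 -3.2 60.7]
```

```bash
python3 -m creep '[[1,0,-0.5,-3.2,-3.2,8,-0.5],[2,0,-0.5,-3.2,-3.2,16,-0.5],[3,0,-0.5,-3.2,-3.2,24,-0.5],[4,0,-0.5,-3.2,-3.2,32,-0.5],[5,0,-0.5,-3.2,-3.2,40,-0.5],[6,0,-0.5,-3.2,-3.2,48,-0.5],[7,0,-0.5,-3.2,-3.2,56,-0.5],[7.6,0,-0.5,-3.2,-3.2,60.7,-0.5],[7.6,0,-0.5,-3.2,-3.2,60.7,-0.5],[7.6,0,-0.5,-3.2,-3.2,60.7,-0.5]]'
python3 - <<'E'
from h import *
from bench import robot
o=robot.get_obs();print(o["tcp_pos"],o["ee_rot"],o["joint_positions"])
im=robot.get_image("wrist");np.savez("w4.npz",**im);cv2.imwrite("pics/w4.png",im["color"][...,::-1])
E
```

```text
t: 11.7
tcp_pos: [0.5598, 0.0142, 0.2073]
ee_rot: [3.137, -0.002, -1.838]
ft_force: [-0.7, 0.1, 0.3]
grip_width: 0.0641
[0.55984862 0.01415749 0.20725954] [ 3.13695571e+00 -1.65582935e-03 -1.83809545e+00] [ 0.50951013  0.70116044 -0.96422025  1.77829671  0.66445986  1.03109929
  2.16460408]
```

View pics/w4.png

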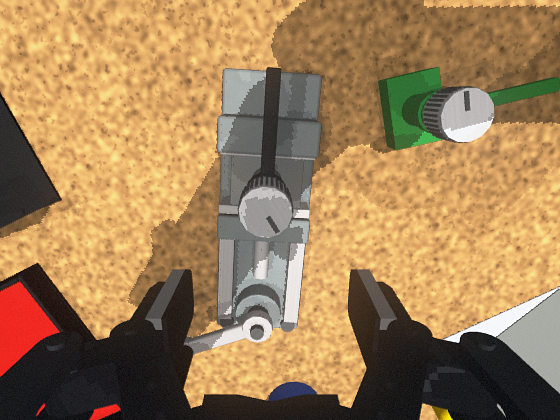

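The cap top is at about (265,212), with its mark pointing down and right. The jaw is closed on the foot.

```bash
python3 - <<'E'
from h import *
from bench import robot
o=robot.get_obs();im=load("w4.npz");g=im["color"].astype(int)
z=im["range_z"];T=im["T_tool_cam"];R=Ro.from_euler("xyz",o["ee_rot"]).as_matrix()
v,u=np.indices(z.shape);P=(np.stack([u,v,0*u+1],-1)@np.linalg.inv(im["mtx"]).T*z[...,None])@(R@T[:3,:3]).T+R@T[:3,3]+o["tcp_pos"]
m=(P[...,2]>.122)&(P[...,2]<.138)&(v>170)&(v<250)&(u>225)&(u<305)
c,r=cv2.minEnclosingCircle(P[m][:,:2].astype(np.float32)*1000);print(m.sum(),np.median(P[m],0),c,r,u[m].mean(),v[m].mean())
print(wray(im,o,(265,212),.1295))
m2=(P[...,2]>.04)&(P[...,2]<.052)&(v<160)&(u>200)&(u<330)
print("fixed jaw",cv2.minAreaRect(P[m2][:,:2].astype(np.float32)*1000))
E
python3 rel.py .5605 .0115 .110 -1.838
```

```text
2351 [0.5603793  0.00559515 0.12947549] (560.7587280273438, 7.0348100662231445) 17.717742919921875 265.0693321990642 210.00212675457252
[0.5608 0.0068 0.1295]
fixed jaw ((549.8920288085938, -25.610637664794922), (34.93293762207031, 84.08218383789062), 71.0615463256836)
shift [ 0.25 -0.22  9.71] rotvec [ 0.3 -0.1  0. ]
```

```bash
python3 rel.py .5605 .0066 .096 -1.838
```

```text
shift [ 0.72 -0.36 11.11] rotvec [ 0.3 -0.1  0. ]
```

```bash
python3 -m creep '[[0.7,-0.35,0,0.3,-0.1,0,-0.5],[0.7,-0.35,4,0.3,-0.1,0,-0.5],[0.7,-0.35,8,0.3,-0.1,0,-0.5],[0.7,-0.35,10,0.3,-0.1,0,-0.5],[0.7,-0.35,11.1,0.3,-0.1,0,-0.5],[0.7,-0.35,11.1,0.3,-0.1,0,-0.5],[0.7,-0.35,11.1,0.3,-0.1,0,-0.5]]'
python3 rel.py .5605 .0066 .096 -1.838;python3 -c "
from bench import robot
o=robot.get_obs();print(o['tcp_pos'],o['ft_force'],o['ft_torque'],o['joint_positions'])"
```

```text
t: 12.45
tcp_pos: [0.5611, 0.007, 0.0967]
ee_rot: [-3.14, 0.001, -1.838]
ft_force: [-0.3, -0.2, -0.2]
grip_width: 0.0641
shift [0.06 0.05 0.07] rotvec [-0.1  0.  -0. ]
[0.56110547 0.00701159 0.0967362 ] [-0.33051448 -0.1602124  -0.17266878] [ 0.03004381 -0.01917439  0.05457265] [ 0.44748451  0.8325844  -0.83776614  1.87205696  0.83792337  0.83216801
  2.03874384]
```

Now I'll close gently and read the side force.

```bash
python3 -m creep '[[0.05,0.05,0.05,0,0,0,1],[0.05,0.05,0.05,0,0,0,1],[0.05,0.05,0.05,0,0,0,1],[0.05,0.05,0.05,0,0,0,1],[0.05,0.05,0.05,0,0,0,1],[0.05,0.05,0.05,0,0,0,1]]' 30
cat > st.py <<'E'
from h import *
from bench import robot
o=robot.get_obs();R=Ro.from_euler("xyz",o["ee_rot"]).inv()
print("p",o["tcp_pos"].round(4),"rot",np.degrees(o["ee_rot"]).round(1),"Ftool",R.apply(o["ft_force"]).round(1),"Ttool",R.apply(o["ft_torque"]).round(3),"w",o["grip_width"].round(4),"j",o["joint_positions"].round(2))
E
python3 st.py
```

```text
t: 13.05
tcp_pos: [0.5608, 0.0062, 0.0963]
ee_rot: [-3.139, 0.0, -1.839]
ft_force: [0.8, -1.9, 6.0]
grip_width: 0.033Traceback (most recent call last):
  File "st.py", line 4, in <module>
    print("p",o["tcp_pos"].round(4),"rot",np.degrees(o["ee_rot"]).round(1),"Ftool",R.apply(o["ft_force"]).round(1),"Ttool",R.apply(o["ft_torque"]).round(3),"w",o["grip_width"].round(4),"j",o["joint_positions"].round(2))
                                                                                                                                                                ^^^^^^^^^^^^^^^^^^^^^
AttributeError: 'float' object has no attribute 'round'
```

```bash
sed -i 's/o\["grip_width"\].round(4)/o["grip_width"]/' st.py; python3 -m creep '[[0,0,0.01,0,0,8,1],[0,0,0.02,0,0,16,1],[0,0,0.03,0,0,24,1],[0,0,0.04,0,0,32,1],[0,0,0.05,0,0,40,1],[0,0,0.05,0,0,40,1]]';python3 st.py;  python3 -m creep '[[0,0,0.01,0,0,8,1],[0,0,0.02,0,0,16,1],[0,0,0.03,0,0,24,1],[0,0,0.04,0,0,32,1],[0,0,0.05,0,0,40,1],[0,0,0.05,0,0,40,1]]';python3 st.py
```

```text
t: 13.65
tcp_pos: [0.56, 0.0067, 0.0958]
ee_rot: [-3.141, 0.001, -2.539]
ft_force: [0.3, -0.2, 6.1]
grip_width: 0.0332
p [0.56   0.0067 0.0958] rot [-179.9    0.  -145.5] Ftool [-0.2 -0.3 -6.1] Ttool [-0.068  0.092  0.022] w 0.03318706156780999 j [ 0.35  0.77 -0.66  1.88  0.7   0.74  1.46]
t: 14.25
tcp_pos: [0.5599, 0.0076, 0.0953]
ee_rot: [3.141, 0.001, 3.046]
ft_force: [-1.1, 2.2, 7.4]
grip_width: 0.033
p [0.5599 0.0076 0.0953] rot [1.800e+02 1.000e-01 1.745e+02] Ftool [ 1.3  2.1 -7.4] Ttool [-0.205  0.294  0.07 ] w 0.032967526358844736 j [ 0.24  0.73 -0.48  1.88  0.53  0.66  0.92]
```

```bash
python3 - <<'E'
from h import *
from bench import robot
im=robot.get_image("wrist");np.savez("w5.npz",**im);cv2.imwrite("pics/w5.png",im["color"][...,::-1])
E
python3 -m creep '[[0,0,0.01,0,0,8,1],[0,0,0.02,0,0,16,1],[0,0,0.03,0,0,24,1],[0,0,0.03,0,0,24,1],[0,0,0.03,0,0,24,1]]';python3 st.py
python3 - <<'E'
from h import *
from bench import robot
im=robot.get_image("wrist");np.savez("w6.npz",**im)
a=load("w5.npz")["color"];cv2.imwrite("pics/w56.png",cv2.resize(np.hstack([a[150:400,140:400],im["color"][150:400,140:400]]),None,fx=1.5,fy=1.5)[...,::-1])
E
```

```text
t: 14.8
tcp_pos: [0.5601, 0.0081, 0.095]
ee_rot: [3.14, 0.0, 2.631]
ft_force: [-1.4, 2.2, 8.0]
grip_width: 0.0332
p [0.5601 0.0081 0.095 ] rot [179.9   0.  150.7] Ftool [ 2.3  1.2 -8. ] Ttool [-0.277  0.484  0.066] w 0.033248538733240136 j [ 0.17  0.71 -0.37  1.88  0.41  0.62  0.61]
```

View pics/w56.png

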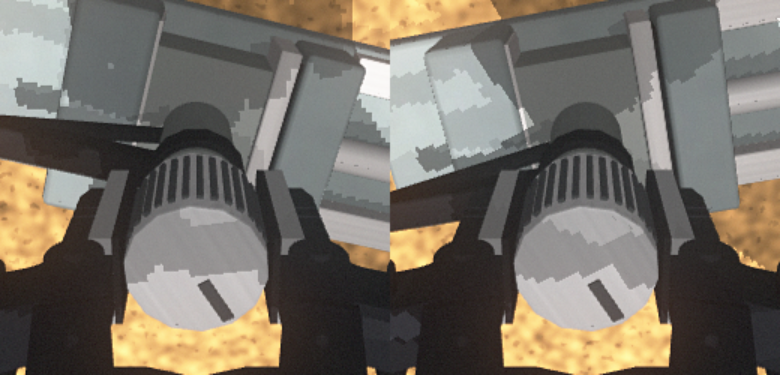

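In both views the mark sits in the same place between the fingers, near (284,350) in the full frame, so the cap is turning with the gripper. I'll carry on in small steps and measure the mark angle to detect slip at the bottom.

```bash
cat > mark.py <<'E'
from h import *
from bench import robot
def ang(im):
    g=cv2.cvtColor(im["color"],cv2.COLOR_RGB2GRAY);m=np.zeros_like(g);cv2.circle(m,(270,327),40,255,-1)
    m=((g<95)&(m>0)).astype(np.uint8);n,l,s,c=cv2.connectedComponentsWithStats(m)
    r=[]
    for i in range(1,n):
        if s[i,4]>60:
            d=c[i]-[270,327];r.append((int(s[i,4]),c[i].round(1).tolist(),np.degrees(np.arctan2(d[1]/.9,d[0])).round(1)))
    return r
if __name__=="__main__":
    for f in("w5.npz","w6.npz"):print(ang(load(f)))
    print("now",ang(robot.get_image("wrist")))
E
python3 -m creep '[[0,0,0.01,0,0,8,1],[0,0,0.02,0,0,16,1],[0,0,0.02,0,0,16,1],[0,0,0.02,0,0,16,1]]';python3 st.py;python3 mark.py
python3 -m creep '[[0,0,0.01,0,0,8,1],[0,0,0.02,0,0,16,1],[0,0,0.02,0,0,16,1],[0,0,0.02,0,0,16,1]]';python3 st.py;python3 mark.py|tail -1
```

```text
t: 15.25
tcp_pos: [0.5603, 0.0084, 0.0949]
ee_rot: [3.139, -0.0, 2.352]
ft_force: [-1.2, 2.8, 7.7]
grip_width: 0.0331
p [0.5603 0.0084 0.0949] rot [179.9  -0.  134.7] Ftool [ 2.8  1.2 -7.7] Ttool [-0.326  0.577  0.096] w 0.033103098601944936 j [ 0.12  0.7  -0.29  1.88  0.33  0.6   0.4 ]
[(227, [283.0, 349.4], np.float64(62.5))]
[(228, [283.0, 349.4], np.float64(62.4))]
now [(229, [283.0, 349.4], np.float64(62.3))]
t: 15.7
tcp_pos: [0.5608, 0.0083, 0.0947]
ee_rot: [3.139, 0.0, 2.075]
ft_force: [0.7, 2.1, 6.7]
grip_width: 0.033
p [0.5608 0.0083 0.0947] rot [179.8   0.  118.9] Ftool [ 1.5  1.6 -6.7] Ttool [-0.232  0.353 -0.452] w 0.03295752290235944 j [ 0.07  0.7  -0.21  1.89  0.25  0.58  0.21]
now [(234, [286.6, 346.5], np.float64(52.5))]
```

The torque jumped to -0.45 N m and the mark slipped 10° relative to the fingers, so the cap looks bottomed. I'll press a little further to confirm.

```bash
python3 -m creep '[[0,0,0,0,0,8,1],[0,0,0,0,0,8,1],[0,0,0,0,0,8,1]]';python3 st.py;python3 mark.py|tail -1
```

```text
t: 16.05
tcp_pos: [0.5609, 0.0083, 0.0945]
ee_rot: [3.139, -0.001, 1.936]
ft_force: [0.5, 2.7, 5.5]
grip_width: 0.0331
p [0.5609 0.0083 0.0945] rot [179.8  -0.  110.9] Ftool [ 2.4  1.5 -5.5] Ttool [-0.368  0.548 -0.306] w 0.03309172892670894 j [ 0.05  0.69 -0.18  1.89  0.2   0.58  0.11]
now [(236, [288.7, 344.1], np.float64(45.4))]
```

Bottomed: another 8° turn slipped 7°. Now I'll back off 90°, rising 1 mm.

```bash
python3 -m creep '[[0,0,-0.01,0,0,-8,1],[0,0,-0.02,0,0,-16,1],[0,0,-0.03,0,0,-24,1],[0,0,-0.04,0,0,-32,1],[0,0,-0.05,0,0,-40,1],[0,0,-0.06,0,0,-48,1],[0,0,-0.07,0,0,-56,1],[0,0,-0.08,0,0,-64,1],[0,0,-0.09,0,0,-72,1],[0,0,-0.1,0,0,-80,1],[0,0,-0.1,0,0,-86,1],[0,0,-0.1,0,0,-90,1]]'
python3 -m creep '[[0,0,0,0,0,0,1],[0,0,0,0,0,0,1],[0,0,0,0,0,0,1],[0,0,0,0,0,0,1],[0,0,0,0,0,0,1]]' 40;python3 st.py;python3 mark.py|tail -1
python3 - <<'E'
from h import *
from bench import robot
im=robot.get_image("wrist");t=robot.get_image("top")
cv2.imwrite("pics/end.png",np.hstack([im["color"],t["color"]])[::1,:,::-1]);s=cv2.imread("pics/end.png");cv2.imwrite("pics/end.png",cv2.resize(s,(800,300),interpolation=cv2.INTER_AREA))
E
```

```text
t: 17.3
tcp_pos: [0.5603, 0.0071, 0.0954]
ee_rot: [3.141, 0.002, -2.776]
ft_force: [0.6, 1.2, 7.7]
grip_width: 0.0333
t: 17.8
tcp_pos: [0.5603, 0.0071, 0.0954]
ee_rot: [3.141, 0.002, -2.779]
ft_force: [0.8, 0.4, 7.3]
grip_width: 0.0332
p [0.5603 0.0071 0.0954] rot [ 1.800e+02  1.000e-01 -1.592e+02] Ftool [-0.9  0.1 -7.3] Ttool [-0.235 -0.069 -0.071] w 0.03317705114002953 j [ 0.32  0.76 -0.61  1.88  0.65  0.71  1.27]
now [(229, [288.8, 344.5], np.float64(46.0))]
```

View pics/end.png

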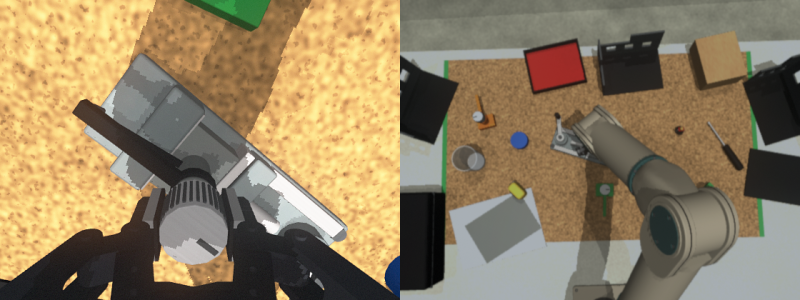

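The tool turned back 89.9° and the mark held still in the fingers (45.4° to 46.0°), so the cap did not slip. The crane is still clamped between the jaws. I'm handing it in.

```bash
python3 -c "
from bench import robot
print(robot.finish_job())"
```

```text
the job is handed in; nothing more can be done
None
```

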